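# Clamp the paint tin with the folding crank

## Robot

A 6-joint arm with a two-finger parallel gripper is mounted at the origin on the work surface. World frame = base frame: x ahead of the robot, y to its left, z up, the work surface at z = 0. Lengths are in mm, angles in degrees, forces in N, time in s.
With the tool pointing down it reaches from about 300 to 875 mm from the base axis. Payload 6.4 kg.
Tool frame: the origin (TCP) lies midway between the tips of the shut fingers; the grasp point (between the pads) lies 19 mm behind it (ctrl.grip_point_offset is the distance from the TCP to the grasp point, in mm); z points along the fingers, y is the line along which they close (so a half turn about z gives the same grasp; the last joint's range is limited). The gripper opens to 85 mm and grips with 20 to 120 N. Pads are 22 mm wide; open, the fingers measure 114 mm over their backs; the gripper's body (76 mm by 85 mm) begins 54 mm behind the grasp point. The pads swing forward as they close: fully open they stand 13 mm farther back than shut.
Start: joints at [64.784, 10.359, 92.074, -0, 77.567, -11.82], TCP at [133.201, 559.374, 231.288] pointing down, gripper open.
Joint ranges: [-171.53, 171.53], [-51.25, 118.39], [17.06, 147.69], [-65.23, 245.23], [0, 150.52], [-178.68, 178.68]. Speed limits (degrees/s): [147.25, 147.25, 172.46, 180, 180, 180].

## Interface

Orientations are given as a 3x3 rotation matrix whose columns are the frame's x, y, z axes.
In Python, from workcell import ctrl gives the robot as it stands. The module is installed in compiled form; this text tells all that it offers.
- The arm moves only by the tool drive_tool, never from a script. Its argument "steps" is a list that holds one entry, the list of rows, each a list of 7 numbers: the turn, a rotation vector about the tool's x, y, z in units of 8 degrees (1.0 is 8 degrees), then the shift along the tool's x, y, z in mm, then the opening, from -1 (shut) to 1 (fully open), so that 0 is half open. In form: [[[rx, ry, rz, dx, dy, dz, hand], ...]]. A call has 1 to 8 rows; each row shifts and turns the commanded pose from where the row before left it, along the tool's axes as they then stand; what a row does not reach is not made up. A row lasts 1/10 s, in which the tool goes at most 50 mm and 8.59 degrees, less where a joint would pass 70% of its speed; a pose out of reach is approached as far as the arm can. A call with a gripper value outside its range is refused whole. The fingers move at their own pace and stop on an object; the grip force is fixed at half the most. Time passes only in rows, so rows that do not move let the fingers close. It gives the time, the measured TCP pose, the force, the opening and the grip force at its end, in the units of the state.
- ctrl.get_state(): the state, without advancing time (a new reading comes with each control period).
- ctrl.capture(name): name is "side" or "top" or "wrist"; returns (picture, depth): 480x640x3 uint8, red, green, blue; 480x640 float32, mm along the optical axis (not along the pixel's ray), 0 where there is no reading.
- ctrl.camera_model(name): a dict with "intrinsics" (3x3 intrinsics, pixels), "rvec" (rotation vector, rad) and "tvec" (3), from world to camera coordinates, as OpenCV has them. Camera axes: x right, y down, z forward; pixel columns grow to the right and rows downward; lengths in mm; the calibration is good to about 2 mm. A picture is of the moment at which its call begins: read the wrist's pose just before it. camera_model takes no time and is no camera call; for the wrist camera it gives the pose at the moment of the call.
- ctrl.hand_in(): hands the job in; it is judged then, once.
The state is a dict: "t": time; "joint_positions": joint angles; "joint_velocities": joint speeds; "effort": joint torques, N m; "position": TCP position; "orientation": TCP orientation; "ft_force": force on the tool from outside, world axes, zero at the start; "torque": the same for the moment, N m; "width": finger opening in mm; "grip_force": force on a finger pad.
Only numpy, scipy, OpenCV 4.12 (cv2) and the standard library are available. Lean on these libraries where they do the work, as an engineer would, in place of code of your own. Each camera call takes 0.05 s, during which the arm holds its last target. There are 200 camera calls.

## Task

Get the yellow sample tin ready for shaking: swing the red folding handle up out of the crank until it stands fully upright, wind the crank clockwise until the rubber plate presses firmly on the tin, judging by the feel in the handle and without overtightening and denting it, then fold the handle fully down again onto the crank arm and let go. Leave everything else on the bench where it is.

Things in the scene. Friction and masses are not known exactly. Their poses are not given: they have to be found in the camera images.
- shaker: green tin clamp of a paint shaker, fixed to the bench; base 200 x 230 x 30 mm, two steel posts 170 mm apart along its y, a green bridge 44 mm wide whose top is 178 mm above the bench. Origin under the middle of its base, on the vertical screw axis; z up.
- plate: the screw with its round pressure plate, 68 mm across, springy black rubber underneath, which sinks 20 mm for each clockwise turn of the crank (3.2 mm per rad) and carries the crank with it. Origin on the screw axis at mid-height of the crank arm. The worn rubber face lies roughly 75 to 85 mm under the origin and starts 9 to 23 mm above the tin: find the contact by feel.
- tin: yellow banded paint tin, 75 mm across, 75 mm tall, standing loose on a black rubber turntable under the plate, about centred. Origin at the centre of its underside, z up. It is held firmly with 40 to 150 N on its lid (2 to 7 N more push at the handle than when free; aim for 4 N more) and dents above 200 N.
- crank (a joint): angle of the crank (rad), growing clockwise seen from above, which lowers the plate. Self-locking and stiff: 0.55 N m, 8 to 9 N at the handle while it turns with the plate free (about half of that remains on a hand that stops). On the tin the push climbs by 1 N per 20 N of clamping. The rubber gives 1 mm per 60 N, so 100 N is reached about 0.5 rad after first touch.
- handle (a joint): fold angle of the red handle (rad): 0 = folded, lying level along the top of the crank arm and pointing in across the screw axis; 1.57 = upright; stop at 1.6. The hinge is stiff (0.12 N m) and stays where left; pushing the upright handle hard towards the screw axis folds it.
- crank_axis (a point): point on the screw axis at mid-height of the crank arm, 203 to 213 mm above the bench; its x axis points along the arm to the handle's hinge. Arm 14 mm wide, 10 mm thick.
- handle_pivot (a point): the handle's hinge on the end of the crank arm, 65 mm from the screw axis and 22 mm above the arm's mid-height; its x axis points outwards from the screw axis, and the hinge line is its y axis.
- handle_ball (a point): centre of the red ball, 26 mm across, on the free end of the handle, 72 mm from the hinge. Between hinge and ball is a red sleeve 16 mm across; both spin freely together about the handle's length. Folded, the ball lies 4 mm above the arm, just past the screw axis. A light pinch lets the ball turn between the fingers as the handle swings, with some lag; a hard pinch drags it.
- spare_tin: blue banded tin, 75 mm across, 75 mm tall, beside the clamp: leave alone. Origin under its centre.
- brush: paint brush lying beside the clamp, along its x: leave alone. Origin under its middle.
- big_tin: tin with a white band, 108 mm across, 130 mm tall: leave alone. Origin under its centre.
- pine_box: open pine box, 170 x 270 x 90 mm: leave alone. Origin under its centre.
- putty_cup: white cup, 76 mm across, 60 mm tall: leave alone. Origin under its centre.
- glue: black bottle with red cap, 60 mm across, 140 mm tall: leave alone. Origin under its centre.
- paper_roll: white paper roll standing upright, 120 mm across, 200 mm tall: leave alone. Origin under its centre.
- brush_pot: white pot of brushes, 92 mm across, about 190 mm tall with the brushes: leave alone. Origin under its centre.

How it is judged:
By the outcome, as a careful person would: the job done as asked, in the order asked, and still so for the second after the job is handed in, with the robot touching nothing.
It also fails if it takes over 72 s, if anything falls off the work surface, if the arm or the gripper's body presses on something with over 40 N, if the wrist force passes 120 N, or if a joint passes its speed limit or range.

## Working session

There is one attempt and no reset: what is moved stays moved. The work goes in short steps, Python scripts to look and compute and a tool call to move; the robot and the scene stay as the last step left them, time stands still between calls to the robot, and variables do not carry over. Pictures are saved under pics/ and viewed, at most 10 in all, crops included, and the job is handed in when it is done.

Besides the shell and the picture viewer there is one more tool, called after "Call:" by a JSON object that holds its "fn" and its "kwargs", one argument or row to a line. drive_tool: Moves the arm, as the interface text tells. Its arguments: {"type":"object","properties":{"steps":{"type":"array","items":{"type":"array","items":{"type":"array","items":{"type":"number"}}}}},"required":["steps"]}

```bash
mkdir -p pics
cat > h.py <<'E'
import numpy as np, cv2
from workcell import ctrl
def cam(n):
    m=ctrl.camera_model(n);K=np.array(m["intrinsics"],float);R=cv2.Rodrigues(np.array(m["rvec"],float))[0];t=np.array(m["tvec"],float).ravel();return K,R,t
def pts(n,mask,depth,c=None):
    K,R,t=c or cam(n);v,u=np.nonzero(mask&(depth>0));d=depth[v,u]
    p=np.stack([(u-K[0,2])/K[0,0]*d,(v-K[1,2])/K[1,1]*d,d],1);return (p-t)@R
def red(im):
    h=cv2.cvtColor(im,cv2.COLOR_RGB2HSV);return ((h[...,0]<8)|(h[...,0]>172))&(h[...,1]>150)&(h[...,2]>70)
def save(n,im): cv2.imwrite(f"pics/{n}.png",im[...,::-1])
E
python3 - <<'E'
from h import *
ims=[]
for n in("top","side"):
    im,d=ctrl.capture(n);np.savez(n,im=im,d=d);save(n,im)
    m=red(im).astype(np.uint8);k,l,s,c=cv2.connectedComponentsWithStats(m)
    for i in range(1,k):
        if s[i,4]>30:
            p=pts(n,l==i,d);print(n,s[i],c[i],p.min(0).round(),np.median(p,0).round(),p.max(0).round())
E
```

```text
top [309 217  23  20 160] [319.225 227.075] [542. -76. 220.] [562. -44. 235.] [590. -18. 248.]
top [ 20 250  17  17 223] [ 28.0896861  258.25112108] [513. 667. 220.] [534. 689. 229.] [556. 713. 238.]
top [465 260  10  10  85] [469.57647059 264.71764706] [ 445. -457.  103.] [ 457. -437.  138.] [ 471. -424.  145.]
side [193 148  11   7  48] [197.95833333 150.02083333] [511. 664. 220.] [530. 683. 231.] [553. 707. 236.]
side [324 214  21   6  68] [334.35294118 216.70588235] [542. -73. 228.] [566. -50. 236.] [587. -26. 244.]
side [401 321  10   6  42] [405.4047619 323.9047619] [ 447. -448.  137.] [ 458. -438.  140.] [ 467. -427.  145.]
```

```bash
ls pics
```

```text
side.png
top.png
```

View pics/top.png

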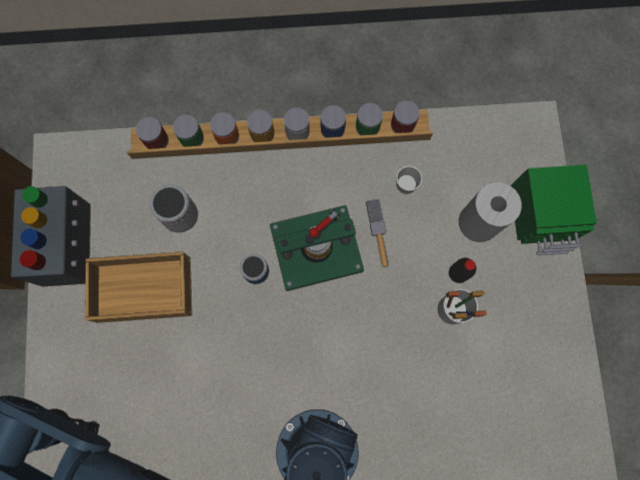

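View pics/side.png

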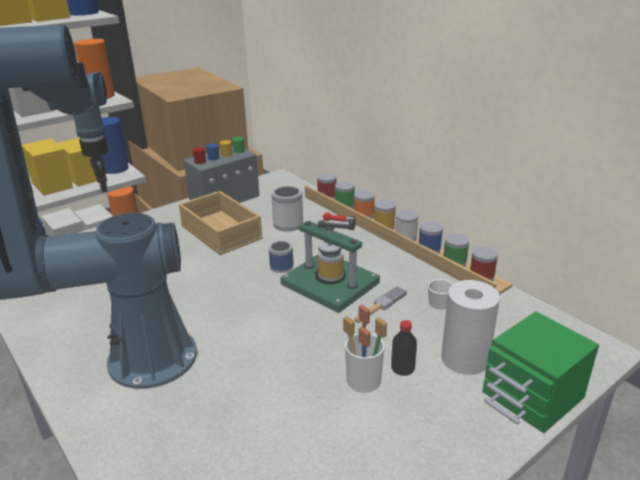

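Run:
```python
from h import *
z=np.load("top.npz");K,R,t=cam("top")
m=red(z["im"]);m[:, :300]=0;m[:,345:]=0
v,u=np.nonzero(m)
r=np.stack([u,v,0*u+1],1)@np.linalg.inv(K).T@R;C=-R.T@t
p=C+r*((230-C[2])/r[:,2])[:,None];q=p[:,:2];c=q.mean(0);a=np.linalg.svd(q-c)[2][0];a*=np.sign(a[0]);s=(q-c)@a
print(c,a,np.degrees(np.arctan2(a[1],a[0])),c+a*s.min(),c+a*s.max())
s=ctrl.get_state();print(np.array(s["orientation"]).round(3),s["position"],s["t"],s["ft_force"],ctrl.grip_point_offset)
K,R,t=cam("wrist");print(K,R@np.array(s["orientation"]),-R.T@t-s["position"])
```

```text
[564.90385709 -44.77126544] [ 0.61971865 -0.78482405] -51.70440842400126 [546.7093415  -21.72936805] [586.28062734 -71.8432336 ]
[[-0.973  0.232 -0.001]
 [ 0.232  0.973 -0.001]
 [ 0.    -0.002 -1.   ]] [132.97687701 558.88344672 230.46183713] 0.1 [ 0.00984198 -0.02590577  0.4683228 ] 18.700000000000003
[[377.54632348   0.         317.92784241]
 [  0.         377.54632348 233.74253804]
 [  0.           0.           1.        ]] [[-7.66371905e-04  9.99999003e-01 -1.18619905e-03]
 [-9.55079728e-01 -1.08347387e-03 -2.96346991e-01]
 [-2.96347981e-01  9.05802655e-04  9.55079606e-01]] [-73.13241588  18.0895384  142.70621682]
```

Call:
{"fn": "drive_tool", "kwargs": {
  "steps": [
    [[0, 0, 0, -30, -26, -24, 1], [0, 0, 0, -36, -31, -12, 1], [0, 0, 0, -36, -31, -12, 1], [0, 0, 0, -36, -31, -12, 1], [0, 0, 0, -36, -31, -12, 1], [0, 0, 0, -36, -31, -12, 1], [0, 0, 0, -36, -31, -12, 1], [0, 0, 0, -36, -31, -12, 1]]
  ]
}}

```text
t: 0.9
position: [351.7, 255.9, 339.6]
orientation: [[-0.973, 0.231, 0.0], [0.231, 0.973, 0.0], [-0.0, 0.0, -1.0]]
ft_force: [0.8, 0.1, 0.0]
width: 85.1
grip_force: 0.0
```

Call:
{"fn": "drive_tool", "kwargs": {
  "steps": [
    [[0, 0, 0, -38, -33, 0, 1], [0, 0, 0, -38, -33, 0, 1], [0, 0, 0, -38, -33, 0, 1], [0, 0, 0, -38, -33, 0, 1], [0, 0, 0, -38, -33, 0, 1], [0, 0, 0, -38, -33, 0, 1], [0, 0, 0, -38, -33, 0, 1], [0, 0, 0, 0, 0, 0, 1]]
  ]
}}

```text
t: 1.7
position: [557.0, -31.9, 337.4]
orientation: [[-0.971, 0.237, -0.002], [0.237, 0.971, -0.001], [0.002, -0.001, -1.0]]
ft_force: [-0.1, -1.2, 0.3]
width: 85.5
grip_force: 0.0
```

Call:
{"fn": "drive_tool", "kwargs": {
  "steps": [
    [[0, 0, 0.96, 0, 0, 0, 1], [0, 0, 0.96, 0, 0, 0, 1], [0, 0, 0.96, 0, 0, 0, 1], [0, 0, 0.96, 0, 0, 0, 1], [0, 0, 0.96, 0, 0, 0, 1], [0, 0, 0, 0, 0, 0, 1]]
  ]
}}

```text
t: 2.3
position: [554.8, -26.4, 338.9]
orientation: [[-0.618, 0.786, -0.001], [0.786, 0.618, 0.0], [0.001, -0.0, -1.0]]
ft_force: [-0.6, -0.1, -0.1]
width: 85.3
grip_force: 0.0
```

```bash
cat > w.py <<'E'
from h import *
import sys
def look(name):
    s=ctrl.get_state();c=cam("wrist");im,d=ctrl.capture("wrist");np.savez(name,im=im,d=d);save(name,im)
    print("pos",np.round(s["position"],1),"t",s["t"],"F",np.round(s["ft_force"],2));print(np.round(s["orientation"],3))
    return s,c,im,d
E
python3 - <<'E'
from w import *
s,c,im,d=look("w1")
m=red(im).astype(np.uint8);k,l,st,ce=cv2.connectedComponentsWithStats(m)
for i in range(1,k):
    if st[i,4]>100:
        p=pts("w",l==i,d,c);print(st[i],ce[i],np.percentile(p,[2,50,98],axis=0).round(1).tolist())
E
```

```text
pos [554.8 -26.4 338.9] t 2.3 F [-0.57 -0.09 -0.07]
[[-0.618  0.786 -0.001]
 [ 0.786  0.618  0.   ]
 [ 0.001 -0.    -1.   ]]
[ 297  216   37   92 2205] [315.32653061 257.72743764] [[543.8, -71.2, 230.1], [563.7, -39.0, 236.4], [589.9, -17.6, 243.2]]
```

View pics/w1.png

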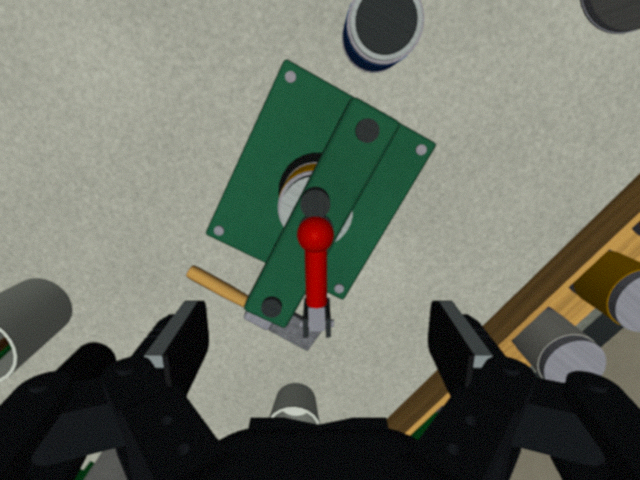

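Run:
```python
from w import *
from scipy.optimize import least_squares
z=np.load("w1.npz");im,d=z["im"],z["d"];c=cam("wrist")
m=red(im);mm=m.copy();mm[250:]=0
p=pts("w",mm,d,c);f=least_squares(lambda b:np.linalg.norm(p-b,axis=1)-13,[555,-31,230],loss="soft_l1");b=f.x;print("ball",b.round(1),np.abs(f.fun).mean())
mm=m.copy();mm[:258]=0;q=pts("w",mm,d,c);q2=q[:,:2];a=np.linalg.svd(q2-q2.mean(0))[2][0];a*=np.sign(a[0])
print("sleeve dir",a,np.degrees(np.arctan2(a[1],a[0])),q[:,2].max())
h=b[:2]+72*(q2.mean(0)-b[:2])/np.linalg.norm(q2.mean(0)-b[:2]);e=(h-b[:2])/72;print("e",e,np.degrees(np.arctan2(e[1],e[0])),"hinge",h,"axis",h-65*e)
K,R,t=c;C=-R.T@t
def ray(u,v,zz):
    r=np.array([u,v,1])@np.linalg.inv(K).T@R;return C+r*(zz-C[2])/r[2]
A,B=ray(367,130,180),ray(272,306,180);print("posts",A,B,(A+B)/2,np.linalg.norm(A-B))
```

```text
ball [554.9 -29.3 230.3] 0.47422511636414005
sleeve dir [ 0.63503463 -0.77248367] -50.57744717305699 239.30366985505438
e [ 0.63745152 -0.77049047] -50.39795308805857 hinge [600.79285404 -84.73291808] axis [559.35850548 -34.65103753]
posts [543.99953346  49.36055046 180.        ] [ 575.91027447 -117.75905229  180.        ] [559.95490397 -34.19925092 180.        ] 170.13893444430678
```

Call:
{"fn": "drive_tool", "kwargs": {
  "steps": [
    [[0, 0, -0.16, -2, -2, 30, 0.5], [0, 0, 0, 0, 0, 30, 0.3], [0, 0, 0, 0, 0, 30, 0], [0, 0, 0, 0, 0, 25, 0], [0, 0, 0, 0, 0, 9, 0], [0, 0, 0, 0, 0, 0, 0]]
  ]
}}

```text
t: 2.95
position: [553.9, -29.3, 214.0]
orientation: [[-0.637, 0.77, -0.003], [0.77, 0.637, 0.001], [0.003, -0.002, -1.0]]
ft_force: [0.1, -0.5, 0.7]
width: 42.7
grip_force: 0.0
```

Call:
{"fn": "drive_tool", "kwargs": {
  "steps": [
    [[0, 0, 0, 0, 0, 0, -0.3], [0, 0, 0, 0, 0, 0, -0.42], [0, 0, 0, 0, 0, 0, -0.42], [0, 0, 0, 0, 0, 0, -0.42]]
  ]
}}

```text
t: 3.35
position: [555.3, -30.0, 216.4]
orientation: [[-0.636, 0.772, 0.002], [0.772, 0.636, -0.001], [-0.002, 0.001, -1.0]]
ft_force: [-1.7, -2.0, 1.7]
width: 24.9
grip_force: 9.3
```

Call:
{"fn": "drive_tool", "kwargs": {
  "steps": [
    [[0, 0, 0, -0.4, 0, -7, -0.44], [0, 0, 0, -1, 0, -7, -0.44], [0, 0, 0, -1.8, 0, -7, -0.44], [0, 0, 0, -2.3, 0, -6.5, -0.44], [0, 0, 0, -3, 0, -6.5, -0.44], [0, 0, 0, -3.6, 0, -6, -0.44], [0, 0, 0, -4.3, 0, -5.6, -0.44], [0, 0, 0, -4.7, 0, -5.3, -0.44]]
  ]
}}

```text
t: 4.15
position: [568.1, -45.9, 266.5]
orientation: [[-0.636, 0.772, -0.001], [0.772, 0.636, 0.0], [0.001, -0.0, -1.0]]
ft_force: [-0.9, -0.2, -4.3]
width: 24.3
grip_force: 19.5
```

```bash
cat >> w.py <<'E'
def redpix(im,d,c):
    m=red(im).astype(np.uint8);k,l,st,ce=cv2.connectedComponentsWithStats(m)
    for i in range(1,k):
        if st[i,4]>60:
            p=pts("w",l==i,d,c);print(st[i],ce[i].round(),np.percentile(p,[2,50,98],axis=0).round(1).tolist())
E
python3 - <<'E'
from w import *
s,c,im,d=look("w2");redpix(im,d,c);print(s["width"],s["grip_force"])
E
```

```text
pos [568.1 -45.9 266.5] t 4.15 F [-0.92 -0.18 -4.32]
[[-0.636  0.772 -0.001]
 [ 0.772  0.636  0.   ]
 [ 0.001 -0.    -1.   ]]
[ 286  283   64   79 3686] [317. 319.] [[555.1, -75.9, 247.5], [565.2, -41.9, 285.1], [592.9, -32.5, 289.7]]
24.329495433129633 19.526897370815277
```

View pics/w2.png

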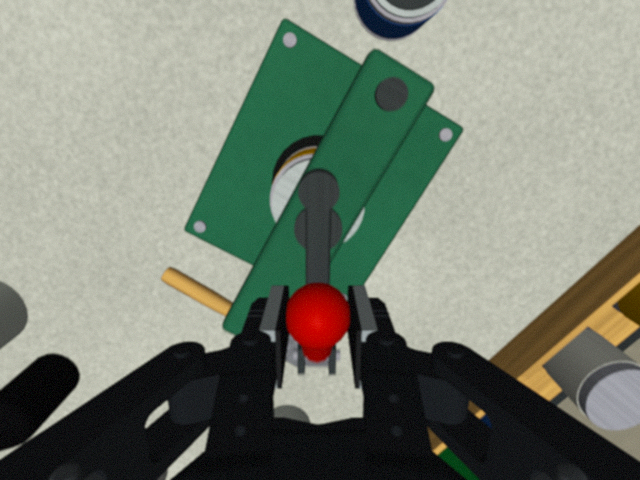

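Call:
{"fn": "drive_tool", "kwargs": {
  "steps": [
    [[0, 0, 0, -5.2, 0, -4.7, -0.44], [0, 0, 0, -5.7, 0, -4.3, -0.44], [0, 0, 0, -6.1, 0, -3.6, -0.44], [0, 0, 0, -6.4, 0, -3, -0.44], [0, 0, 0, -6.6, 0, -2.4, -0.44], [0, 0, 0, -6.9, 0, -1.7, -0.44], [0, 0, 0, -7, 0, -1, -0.44], [0, 0, 0, -7, 0, -0.4, -0.44]]
  ]
}}

```text
t: 5.0
position: [601.0, -86.0, 287.9]
orientation: [[-0.636, 0.772, 0.0], [0.772, 0.636, -0.001], [-0.001, -0.0, -1.0]]
ft_force: [-5.3, -0.3, 0.9]
width: 24.4
grip_force: 19.9
```

Call:
{"fn": "drive_tool", "kwargs": {
  "steps": [
    [[0, 0, 0, -1, 0, 0, -0.44], [0, 0, 0, -1, 0, 0, -0.44], [0, 0, 0, -1, 0, 0, -0.44], [0, 0, 0, 0, 0, 0, -0.44]]
  ]
}}

```text
t: 5.4
position: [602.6, -87.9, 287.9]
orientation: [[-0.636, 0.772, 0.001], [0.772, 0.636, -0.001], [-0.001, 0.0, -1.0]]
ft_force: [-4.4, -1.3, 1.5]
width: 24.2
grip_force: 20.0
```

Run:
```python
from w import *
s,c,im,d=look("w3");redpix(im,d,c);print(s["width"],s["grip_force"])
im,d=ctrl.capture("side");m=red(im);p=pts("side",m,d);p=p[(abs(p[:,0]-590)<60)&(abs(p[:,1]+70)<60)];print(p.min(0),np.median(p,0),p.max(0));v=np.nonzero(m[150:260,300:380]);print(v[0].min()+150,v[0].max()+150)
x=p[p[:,2]>285].mean(0)-p[p[:,2]<270].mean(0);print(x, x[:2]@[.636,-.772])
```

```text
pos [602.6 -87.9 287.9] t 5.4 F [-4.36 -1.26  1.46]
[[-0.636  0.772  0.001]
 [ 0.772  0.636 -0.001]
 [-0.001  0.    -1.   ]]
[ 284  245   66   90 3996] [316. 295.] [[585.3, -90.0, 253.3], [594.2, -78.1, 306.8], [606.3, -69.9, 311.6]]
24.20359288416923 20.024575889110565Traceback (most recent call last):
  File "<stdin>", line 3, in <module>
    return umr_minimum(a, axis, None, out, keepdims, initial, where)
ValueError: zero-size array to reduction operation minimum which has no identity
```

View pics/w3.png

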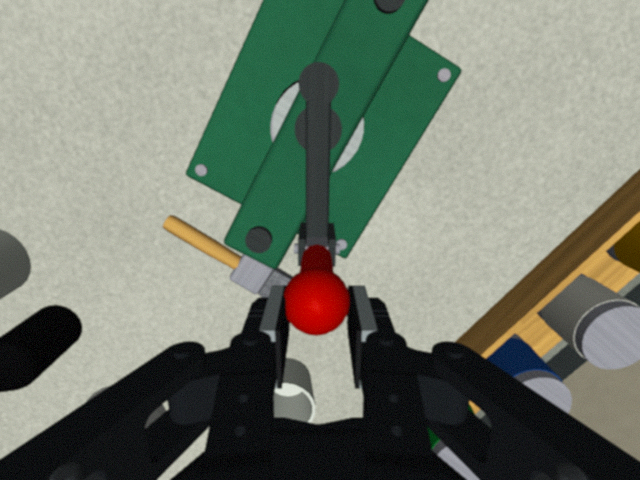

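```bash
cat >> w.py <<'E'
from scipy.optimize import least_squares
def ball(im,d,c,s):
    m=red(im).astype(np.uint8);k,l,st,ce=cv2.connectedComponentsWithStats(m);i=1+np.argmax(st[1:,4]);p=pts("w",l==i,d,c)
    p=p[p[:,2]>p[:,2].max()-12]
    b=least_squares(lambda b:np.linalg.norm(p-b,axis=1)-13,p.mean(0)-[0,0,8],loss="soft_l1",f_scale=.5).x
    print("ball",b.round(1),"in tool",(np.array(s["orientation"]).T@(b-s["position"])).round(1))
    return b
E
python3 - <<'E'
from w import *
e=np.array([.637,-.771]);h=np.array([600.8,-84.7])
K,R,t=cam("wrist");s=ctrl.get_state();O=np.array(s["orientation"])
Rr=R@O; tr=R@np.array(s["position"])+t
for n,P in(("w2",[568.1,-45.9,266.5]),("w3",[602.6,-87.9,287.9])):
    z=np.load(n+".npz");Oi=O;c=(K,Rr@O.T,tr-Rr@O.T@np.array(P));s["position"]=P
    b=ball(z["im"],z["d"],c,s);r=b-np.r_[h,230.3];print(r[:2]@e,r[2],np.linalg.norm(r))
E
```

```text
ball [567.3 -44.8 276.5] in tool [  1.3   0.1 -10. ]
-52.06408462207801 46.22273167022138 69.61910894955551
ball [597.2 -82.1 298.4] in tool [  7.9  -0.5 -10.5]
-4.25943113765257 68.08716253112777 68.22905738434466
```

Call:
{"fn": "drive_tool", "kwargs": {
  "steps": [
    [[0, 0, 0, 0, 0, 0, -0.1], [0, 0, 0, 0, 0, 0, -0.1], [0, 0, 0, 4, 0, 2, -0.1], [0, 0, 0, 4, 0, 3, -0.1], [0, 0, 0, 0, 0, 0, -0.1], [0, 0, 0, 0, 0, 0, -0.1]]
  ]
}}

```text
t: 6.1
position: [597.3, -81.1, 282.2]
orientation: [[-0.636, 0.772, -0.0], [0.772, 0.636, 0.0], [0.0, 0.0, -1.0]]
ft_force: [-0.5, 0.5, -0.1]
width: 38.7
grip_force: 0.0
```

Run:
```python
from w import *
s,c,im,d=look("w4");b=ball(im,d,c,s);print((b[:2]-[600.8,-84.7])@[.637,-.771])
K,R,t=c;C=-R.T@t
m=red(im);v,u=np.nonzero(m);print(u.min(),u.max(),v.min(),v.max())
cs,_=cv2.findContours(m.astype(np.uint8),0,1);g=max(cs,key=cv2.contourArea)[:,0].astype(float);g=g[g[:,1]>np.median(v)-5]
f=least_squares(lambda q:np.hypot(g[:,0]-q[0],g[:,1]-q[1])-q[2],[*g.mean(0),30]).x;print("circ",f)
for zz in(298,302):
    r=np.array([f[0],f[1],1])@np.linalg.inv(K).T@R;q=C+r*(zz-C[2])/r[2];print(zz,q.round(1),(q[:2]-[600.8,-84.7])@[.637,-.771], np.linalg.inv(K)@[f[0],f[1],1])
```

```text
pos [597.3 -81.1 282.2] t 6.1 F [-0.47  0.52 -0.06]
[[-0.636  0.772 -0.   ]
 [ 0.772  0.636  0.   ]
 [ 0.     0.    -1.   ]]
ball [597.3 -82.2 298.4] in tool [ -0.8  -0.8 -16.2]
-4.191816147878607
283 348 265 363
circ [315.1413153  330.10492512  32.61369599]
298 [598.2 -83.1 298. ] -2.9314107865982724 [-0.00738062  0.25523328  1.        ]
302 [596.6 -81.2 302. ] -5.382391491062724 [-0.00738062  0.25523328  1.        ]
```

Call:
{"fn": "drive_tool", "kwargs": {
  "steps": [
    [[0, 0, 0, 0, -0.5, 0, -0.5], [0, 0, 0, 0, 0, 0, -0.5], [0, 0, 0, 0, 0, 0, -0.5], [0, 0, 0, -2, 0, 0, -0.5], [0, 0, 0, -2, 0, 0, -0.5], [0, 0, 0, 0, 0, 0, -0.5]]
  ]
}}

```text
t: 6.75
position: [599.6, -84.9, 282.7]
orientation: [[-0.636, 0.772, -0.0], [0.772, 0.636, 0.0], [0.0, -0.0, -1.0]]
ft_force: [-4.8, 0.1, 5.1]
width: 23.0
grip_force: 58.9
```

Call:
{"fn": "drive_tool", "kwargs": {
  "steps": [
    [[0, 0, 0, -1, 0, 0, -0.5], [0, 0, 0, -1, 0, 0, -0.5], [0, 0, 0, 0, 0, 0, -0.5]]
  ]
}}

```text
t: 7.05
position: [600.7, -86.3, 282.7]
orientation: [[-0.636, 0.772, -0.001], [0.772, 0.636, 0.0], [0.001, -0.0, -1.0]]
ft_force: [-5.0, 1.3, 4.9]
width: 22.9
grip_force: 58.9
```

Call:
{"fn": "drive_tool", "kwargs": {
  "steps": [
    [[0, 0, 0, -1, 0, 0, -0.5], [0, 0, 0, -1, 0, 0, -0.5], [0, 0, 0, 0, 0, 0, -0.5]]
  ]
}}

```text
t: 7.35
position: [601.4, -87.1, 282.6]
orientation: [[-0.636, 0.772, -0.002], [0.772, 0.636, 0.002], [0.003, -0.001, -1.0]]
ft_force: [-6.9, 2.9, 6.9]
width: 22.5
grip_force: 58.9
```

Run:
```python
from w import *
s,c,im,d=look("w5");b=ball(im,d,c,s);print((b[:2]-[600.8,-84.7])@[.637,-.771],s["grip_force"])
```

```text
pos [601.4 -87.1 282.6] t 7.35 F [-6.95  2.87  6.95]
[[-0.636  0.772 -0.002]
 [ 0.772  0.636  0.002]
 [ 0.003 -0.001 -1.   ]]
ball [601.4 -87.2 298.4] in tool [ -0.   -0.1 -15.8]
2.3106244559640903 58.94869565963745
```

```bash
cat > rows.py <<'E'
import numpy as np,sys
def rows(a,b,n,r=67,r0=None,g=-0.5):
    th=np.radians(np.linspace(a,b,n+1));R=np.full(n+1,r,float);R[0]=r0 or r
    P=np.stack([-R*np.cos(th),-R*np.sin(th),3.2*th],1)
    Q=np.r_[P[:1],P[:1]+np.cumsum(np.diff(P,axis=0),0).round(1)*0+np.round(P[1:]-P[:1],1)]
    return [[0,0,0,*[float(round(x,1)) for x in q],g] for q in np.diff(Q,axis=0)]
E
python3 - <<'E'
from rows import *
print(rows(1,73,8,r0=68));print(rows(73,145,8))
for a in range(145,265,30):print(a,rows(a,a+30,8))
E
```

```text
[[0, 0, 0, 2.0, -10.4, 0.5, -0.5], [0, 0, 0, 2.6, -10.2, 0.5, -0.5], [0, 0, 0, 4.2, -9.7, 0.5, -0.5], [0, 0, 0, 5.7, -8.8, 0.5, -0.5], [0, 0, 0, 6.9, -7.9, 0.5, -0.5], [0, 0, 0, 8.2, -6.7, 0.5, -0.5], [0, 0, 0, 9.0, -5.3, 0.5, -0.5], [0, 0, 0, 9.8, -3.9, 0.5, -0.5]]
[[0, 0, 0, 10.3, -2.3, 0.5, -0.5], [0, 0, 0, 10.5, -0.6, 0.5, -0.5], [0, 0, 0, 10.4, 1.0, 0.5, -0.5], [0, 0, 0, 10.2, 2.6, 0.5, -0.5], [0, 0, 0, 9.6, 4.2, 0.5, -0.5], [0, 0, 0, 8.9, 5.7, 0.5, -0.5], [0, 0, 0, 7.9, 6.9, 0.5, -0.5], [0, 0, 0, 6.7, 8.1, 0.5, -0.5]]
145 [[0, 0, 0, 2.4, 3.7, 0.2, -0.5], [0, 0, 0, 2.1, 3.8, 0.2, -0.5], [0, 0, 0, 1.9, 3.9, 0.2, -0.5], [0, 0, 0, 1.7, 4.1, 0.2, -0.5], [0, 0, 0, 1.3, 4.2, 0.2, -0.5], [0, 0, 0, 1.1, 4.2, 0.3, -0.5], [0, 0, 0, 0.8, 4.3, 0.2, -0.5], [0, 0, 0, 0.6, 4.4, 0.2, -0.5]]
175 [[0, 0, 0, 0.2, 4.4, 0.2, -0.5], [0, 0, 0, 0.0, 4.4, 0.2, -0.5], [0, 0, 0, -0.3, 4.3, 0.2, -0.5], [0, 0, 0, -0.7, 4.4, 0.2, -0.5], [0, 0, 0, -0.9, 4.3, 0.2, -0.5], [0, 0, 0, -1.1, 4.2, 0.3, -0.5], [0, 0, 0, -1.5, 4.1, 0.2, -0.5], [0, 0, 0, -1.7, 4.1, 0.2, -0.5]]
205 [[0, 0, 0, -2.0, 3.9, 0.2, -0.5], [0, 0, 0, -2.2, 3.8, 0.2, -0.5], [0, 0, 0, -2.5, 3.6, 0.2, -0.5], [0, 0, 0, -2.7, 3.5, 0.2, -0.5], [0, 0, 0, -2.9, 3.2, 0.2, -0.5], [0, 0, 0, -3.2, 3.1, 0.3, -0.5], [0, 0, 0, -3.3, 2.8, 0.2, -0.5], [0, 0, 0, -3.5, 2.7, 0.2, -0.5]]
235 [[0, 0, 0, -3.7, 2.4, 0.2, -0.5], [0, 0, 0, -3.8, 2.1, 0.2, -0.5], [0, 0, 0, -3.9, 1.9, 0.2, -0.5], [0, 0, 0, -4.1, 1.7, 0.2, -0.5], [0, 0, 0, -4.2, 1.3, 0.2, -0.5], [0, 0, 0, -4.2, 1.1, 0.3, -0.5], [0, 0, 0, -4.3, 0.8, 0.2, -0.5], [0, 0, 0, -4.4, 0.6, 0.2, -0.5]]
```

Call:
{"fn": "drive_tool", "kwargs": {
  "steps": [
    [[0, 0, 0, 2.0, -10.4, 0.5, -0.5], [0, 0, 0, 2.6, -10.2, 0.5, -0.5], [0, 0, 0, 4.2, -9.7, 0.5, -0.5], [0, 0, 0, 5.7, -8.8, 0.5, -0.5]]
  ]
}}

```text
t: 7.8
position: [565.0, -100.6, 281.0]
orientation: [[-0.636, 0.771, 0.007], [0.771, 0.636, 0.002], [-0.003, 0.006, -1.0]]
ft_force: [7.9, 3.9, 1.6]
width: 23.0
grip_force: 58.8
```

```bash
cat > rep.py <<'E'
from w import *
A=np.array([559.6,-34.5])
def rep():
    s=ctrl.get_state();r=np.array(s["position"][:2])-A;R=np.linalg.norm(r);u=r/R;cw=np.array([u[1],-u[0]]);F=np.array(s["ft_force"])
    th=(-50.4-np.degrees(np.arctan2(r[1],r[0])))%360
    print("t",s["t"],"r %.1f th %.1f z %.1f Ftan %.2f Frad %.2f Fz %.2f grip %.0f"%(R,th,s["position"][2],F[:2]@cw,F[:2]@u,F[2],s["grip_force"]))
    return s
E
python3 -c "
from rep import *
rep();s,c,im,d=look('w6');b=ball(im,d,c,s);r=b[:2]-A;print(np.hypot(*r),-50.4-np.degrees(np.arctan2(r[1],r[0])));rep()"
```

```text
t 7.8 r 66.4 th 34.9 z 281.0 Ftan -8.21 Frad -3.23 Fz 1.63 grip 59
pos [ 565.  -100.6  281. ] t 7.8 F [7.92 3.88 1.63]
[[-0.636  0.771  0.007]
 [ 0.771  0.636  0.002]
 [-0.003  0.006 -1.   ]]
ball [ 566.4 -100.7  296.7] in tool [ -0.9   1.1 -15.7]
66.51652784127393 33.773897255549464
t 7.85 r 66.3 th 36.0 z 280.9 Ftan -6.52 Frad -3.41 Fz 2.55 grip 59
```

View pics/w6.png

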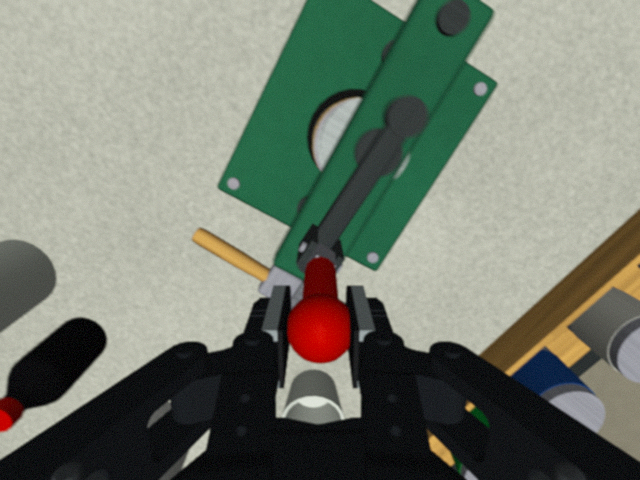

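Call:
{"fn": "drive_tool", "kwargs": {
  "steps": [
    [[0, 0, 0, 6.9, -7.9, 0.5, -0.5], [0, 0, 0, 8.2, -6.7, 0.5, -0.5], [0, 0, 0, 9.0, -5.3, 0.5, -0.5], [0, 0, 0, 9.8, -3.9, 0.5, -0.5], [0, 0, 0, 10.3, -2.3, 0.5, -0.5], [0, 0, 0, 10.5, -0.6, 0.5, -0.5], [0, 0, 0, 10.4, 1.0, 0.5, -0.5], [0, 0, 0, 10.2, 2.6, 0.5, -0.5]]
  ]
}}

```text
t: 8.65
position: [498.3, -60.1, 277.0]
orientation: [[-0.635, 0.773, 0.004], [0.773, 0.635, -0.004], [-0.006, 0.0, -1.0]]
ft_force: [3.3, -7.1, 0.7]
width: 22.7
grip_force: 59.0
```

Call:
{"fn": "drive_tool", "kwargs": {
  "steps": [
    [[0, 0, 0, 9.6, 4.2, 0.5, -0.5], [0, 0, 0, 8.9, 5.7, 0.5, -0.5], [0, 0, 0, 7.9, 6.9, 0.5, -0.5], [0, 0, 0, 6.7, 8.1, 0.5, -0.5]]
  ]
}}

```text
t: 9.05
position: [495.1, -18.5, 274.8]
orientation: [[-0.635, 0.773, -0.0], [0.773, 0.635, -0.004], [-0.003, -0.003, -1.0]]
ft_force: [-3.1, -7.0, 4.7]
width: 22.9
grip_force: 59.3
```

```bash
python3 -c "
from rep import *
rep()"
```

```text
t 9.05 r 66.4 th 143.5 z 274.8 Ftan -7.54 Frad 1.35 Fz 4.74 grip 59
```

Call:
{"fn": "drive_tool", "kwargs": {
  "steps": [
    [[0, 0, 0, 2.4, 3.7, 0.2, -0.5], [0, 0, 0, 2.1, 3.8, 0.2, -0.5], [0, 0, 0, 1.9, 3.9, 0.2, -0.5], [0, 0, 0, 1.7, 4.1, 0.2, -0.5], [0, 0, 0, 1.3, 4.2, 0.2, -0.5], [0, 0, 0, 1.1, 4.2, 0.3, -0.5], [0, 0, 0, 0.8, 4.3, 0.2, -0.5], [0, 0, 0, 0.6, 4.4, 0.2, -0.5]]
  ]
}}

```text
t: 9.85
position: [512.4, 12.0, 273.0]
orientation: [[-0.635, 0.772, -0.001], [0.772, 0.635, -0.003], [-0.001, -0.003, -1.0]]
ft_force: [-6.5, -5.4, 6.6]
width: 23.1
grip_force: 59.5
```

```bash
python3 -c "
from rep import *
rep()
from rows import *
for a in range(265,500,30):print(a,rows(a,a+30,8))"
```

```text
t 9.85 r 66.2 th 174.2 z 273.0 Ftan -8.43 Frad 0.79 Fz 6.56 grip 60
265 [[0, 0, 0, -4.4, 0.2, 0.2, -0.5], [0, 0, 0, -4.4, 0.0, 0.2, -0.5], [0, 0, 0, -4.3, -0.3, 0.2, -0.5], [0, 0, 0, -4.4, -0.7, 0.2, -0.5], [0, 0, 0, -4.3, -0.9, 0.2, -0.5], [0, 0, 0, -4.2, -1.1, 0.3, -0.5], [0, 0, 0, -4.1, -1.5, 0.2, -0.5], [0, 0, 0, -4.1, -1.7, 0.2, -0.5]]
295 [[0, 0, 0, -3.9, -2.0, 0.2, -0.5], [0, 0, 0, -3.8, -2.2, 0.2, -0.5], [0, 0, 0, -3.6, -2.5, 0.2, -0.5], [0, 0, 0, -3.5, -2.7, 0.2, -0.5], [0, 0, 0, -3.2, -2.9, 0.2, -0.5], [0, 0, 0, -3.1, -3.2, 0.3, -0.5], [0, 0, 0, -2.8, -3.3, 0.2, -0.5], [0, 0, 0, -2.7, -3.5, 0.2, -0.5]]
325 [[0, 0, 0, -2.4, -3.7, 0.2, -0.5], [0, 0, 0, -2.1, -3.8, 0.2, -0.5], [0, 0, 0, -1.9, -3.9, 0.2, -0.5], [0, 0, 0, -1.7, -4.1, 0.2, -0.5], [0, 0, 0, -1.3, -4.2, 0.2, -0.5], [0, 0, 0, -1.1, -4.2, 0.3, -0.5], [0, 0, 0, -0.8, -4.3, 0.2, -0.5], [0, 0, 0, -0.6, -4.4, 0.2, -0.5]]
355 [[0, 0, 0, -0.2, -4.4, 0.2, -0.5], [0, 0, 0, 0.0, -4.4, 0.2, -0.5], [0, 0, 0, 0.3, -4.3, 0.2, -0.5], [0, 0, 0, 0.7, -4.4, 0.2, -0.5], [0, 0, 0, 0.9, -4.3, 0.2, -0.5], [0, 0, 0, 1.1, -4.2, 0.3, -0.5],
[... 427 characters left out ...]
 0.2, -0.5], [0, 0, 0, 4.1, -1.7, 0.2, -0.5], [0, 0, 0, 4.2, -1.3, 0.2, -0.5], [0, 0, 0, 4.2, -1.1, 0.3, -0.5], [0, 0, 0, 4.3, -0.8, 0.2, -0.5], [0, 0, 0, 4.4, -0.6, 0.2, -0.5]]
445 [[0, 0, 0, 4.4, -0.2, 0.2, -0.5], [0, 0, 0, 4.4, 0.0, 0.2, -0.5], [0, 0, 0, 4.3, 0.3, 0.2, -0.5], [0, 0, 0, 4.4, 0.7, 0.2, -0.5], [0, 0, 0, 4.3, 0.9, 0.2, -0.5], [0, 0, 0, 4.2, 1.1, 0.3, -0.5], [0, 0, 0, 4.1, 1.5, 0.2, -0.5], [0, 0, 0, 4.1, 1.7, 0.2, -0.5]]
475 [[0, 0, 0, 3.9, 2.0, 0.2, -0.5], [0, 0, 0, 3.8, 2.2, 0.2, -0.5], [0, 0, 0, 3.6, 2.5, 0.2, -0.5], [0, 0, 0, 3.5, 2.7, 0.2, -0.5], [0, 0, 0, 3.2, 2.9, 0.2, -0.5], [0, 0, 0, 3.1, 3.2, 0.3, -0.5], [0, 0, 0, 2.8, 3.3, 0.2, -0.5], [0, 0, 0, 2.7, 3.5, 0.2, -0.5]]
```

Call:
{"fn": "drive_tool", "kwargs": {
  "steps": [
    [[0, 0, 0, 0.2, 4.4, 0.2, -0.5], [0, 0, 0, 0.0, 4.4, 0.2, -0.5], [0, 0, 0, -0.3, 4.3, 0.2, -0.5], [0, 0, 0, -0.7, 4.4, 0.2, -0.5], [0, 0, 0, -0.9, 4.3, 0.2, -0.5], [0, 0, 0, -1.1, 4.2, 0.3, -0.5], [0, 0, 0, -1.5, 4.1, 0.2, -0.5], [0, 0, 0, -1.7, 4.1, 0.2, -0.5]]
  ]
}}

```text
t: 10.65
position: [542.4, 29.4, 271.3]
orientation: [[-0.636, 0.772, -0.002], [0.772, 0.636, -0.002], [-0.0, -0.003, -1.0]]
ft_force: [-6.6, -3.5, 7.2]
width: 23.0
grip_force: 59.6
```

```bash
python3 -c "
from rep import *
rep()"
```

```text
t 10.65 r 66.2 th 204.6 z 271.3 Ftan -7.26 Frad -1.68 Fz 7.16 grip 60
```

Call:
{"fn": "drive_tool", "kwargs": {
  "steps": [
    [[0, 0, 0, -2.0, 3.9, 0.2, -0.5], [0, 0, 0, -2.2, 3.8, 0.2, -0.5], [0, 0, 0, -2.5, 3.6, 0.2, -0.5], [0, 0, 0, -2.7, 3.5, 0.2, -0.5], [0, 0, 0, -2.9, 3.2, 0.2, -0.5], [0, 0, 0, -3.2, 3.1, 0.3, -0.5], [0, 0, 0, -3.3, 2.8, 0.2, -0.5], [0, 0, 0, -3.5, 2.7, 0.2, -0.5]]
  ]
}}

```text
t: 11.45
position: [576.8, 29.4, 269.5]
orientation: [[-0.636, 0.772, -0.003], [0.772, 0.636, -0.001], [0.001, -0.003, -1.0]]
ft_force: [-9.1, -1.2, 8.0]
width: 23.1
grip_force: 59.7
```

```bash
python3 -c "
from rep import *
rep()"
```

```text
t 11.45 r 66.1 th 234.6 z 269.5 Ftan -8.49 Frad -3.52 Fz 8.03 grip 60
```

Call:
{"fn": "drive_tool", "kwargs": {
  "steps": [
    [[0, 0, 0, -3.7, 2.4, 0.2, -0.5], [0, 0, 0, -3.8, 2.1, 0.2, -0.5], [0, 0, 0, -3.9, 1.9, 0.2, -0.5], [0, 0, 0, -4.1, 1.7, 0.2, -0.5], [0, 0, 0, -4.2, 1.3, 0.2, -0.5], [0, 0, 0, -4.2, 1.1, 0.3, -0.5], [0, 0, 0, -4.3, 0.8, 0.2, -0.5], [0, 0, 0, -4.4, 0.6, 0.2, -0.5]]
  ]
}}

```text
t: 12.25
position: [605.5, 13.0, 267.9]
orientation: [[-0.636, 0.771, -0.006], [0.771, 0.636, 0.001], [0.004, -0.004, -1.0]]
ft_force: [-13.9, 3.0, 11.7]
width: 23.0
grip_force: 59.9
```

```bash
python3 -c "
from rep import *
rep()"
```

```text
t 12.25 r 66.0 th 263.6 z 267.9 Ftan -12.08 Frad -7.47 Fz 11.68 grip 60
```

Call:
{"fn": "drive_tool", "kwargs": {
  "steps": [
    [[0, 0, 0, -4.0, 0.1, 0.2, -0.5], [0, 0, 0, -4.0, 0, 0.2, -0.5]]
  ]
}}

```text
t: 12.45
position: [610.6, 7.5, 267.6]
orientation: [[-0.637, 0.771, -0.006], [0.771, 0.637, 0.002], [0.005, -0.003, -1.0]]
ft_force: [-13.6, 5.7, 11.1]
width: 23.3
grip_force: 59.9
```

```bash
python3 -c "
from rep import *
rep();rep();
s,c,im,d=look('w7');b=ball(im,d,c,s);r=b[:2]-A;print(np.hypot(*r),(-50.4-np.degrees(np.arctan2(r[1],r[0])))%360);rep()"
```

```text
t 12.45 r 66.0 th 270.1 z 267.6 Ftan -13.05 Frad -6.88 Fz 11.15 grip 60
t 12.45 r 66.0 th 270.1 z 267.6 Ftan -13.05 Frad -6.88 Fz 11.15 grip 60
pos [610.6   7.5 267.6] t 12.45 F [-13.61   5.69  11.15]
[[-0.637  0.771 -0.006]
 [ 0.771  0.637  0.002]
 [ 0.005 -0.003 -1.   ]]
ball [609.7   8.4 283.6] in tool [  1.3  -0.1 -16. ]
66.00591280581862 269.0172988682431
t 12.5 r 66.0 th 270.6 z 267.5 Ftan -11.64 Frad -7.50 Fz 11.37 grip 60
```

Call:
{"fn": "drive_tool", "kwargs": {
  "steps": [
    [[0, 0, 0, 0, 0, 0, 0.2], [0, 0, 0, 0, 0, 0, 0.2], [0, 0, 0, 0, 0, -5, 0.2], [0, 0, 0, 0, 0, -15, 0.2], [0, 0, 0, 0, 0, -25, 0.2], [0, 0, 0.93, 0, 0, -10, 0.2], [0, 0, 0.93, 0, 0, 0, 0.2], [0, 0, 0.93, 0, 0, 0, 0.2]]
  ]
}}

```text
t: 13.3
position: [613.5, 6.2, 324.4]
orientation: [[-0.29, 0.957, 0.003], [0.957, 0.29, -0.001], [-0.001, 0.003, -1.0]]
ft_force: [0.1, 0.5, -0.3]
width: 51.4
grip_force: 0.0
```

Call:
{"fn": "drive_tool", "kwargs": {
  "steps": [
    [[0, 0, 0.93, 0, 0, 0, 0], [0, 0, 0.93, 0, 0, 0, 0], [0, 0, 0.93, 0, 0, 0, 0], [0, 0, 0.93, 0, 0, 0, 0], [0, 0, 0.93, 0, 0, 0, 0], [0, 0, 0.93, 0, 0, 0, 0], [0, 0, 0.93, 0, 0, 0, 0], [0, 0, 0.93, 0, 0, 0, 0]]
  ]
}}

```text
t: 14.1
position: [613.2, 6.2, 323.6]
orientation: [[0.678, 0.735, 0.002], [0.735, -0.678, -0.0], [0.001, 0.002, -1.0]]
ft_force: [-0.1, -0.6, -1.1]
width: 42.5
grip_force: 0.0
```

Call:
{"fn": "drive_tool", "kwargs": {
  "steps": [
    [[0, 0, 0.93, 0, 0, 0, 0], [0, 0, 0, 0, 0, 0, 0]]
  ]
}}

```text
t: 14.3
position: [613.2, 6.2, 323.5]
orientation: [[0.764, 0.645, 0.002], [0.645, -0.765, -0.0], [0.001, 0.001, -1.0]]
ft_force: [-0.1, 0.5, -0.3]
width: 42.4
grip_force: 0.0
```

```bash
python3 -c "
from rep import *
s,c,im,d=look('w8');b=ball(im,d,c,s);r=b[:2]-A;print(np.hypot(*r),(-50.4-np.degrees(np.arctan2(r[1],r[0])))%360,np.degrees(np.arctan2(r[1],r[0])));print(s['joint_positions'])"
```

```text
pos [613.2   6.2 323.5] t 14.3 F [-0.13  0.52 -0.28]
[[ 0.764  0.645  0.002]
 [ 0.645 -0.765 -0.   ]
 [ 0.001  0.001 -1.   ]]
ball [610.5   8.7 283.4] in tool [-0.5 -3.7 40.1]
66.80165746022769 269.2535080596423 40.34649194035773
[-1.04949193e+01  1.17722836e+01  7.98491505e+01  1.37418811e-03
  8.82795954e+01  3.93676415e+01]
```

View pics/w8.png

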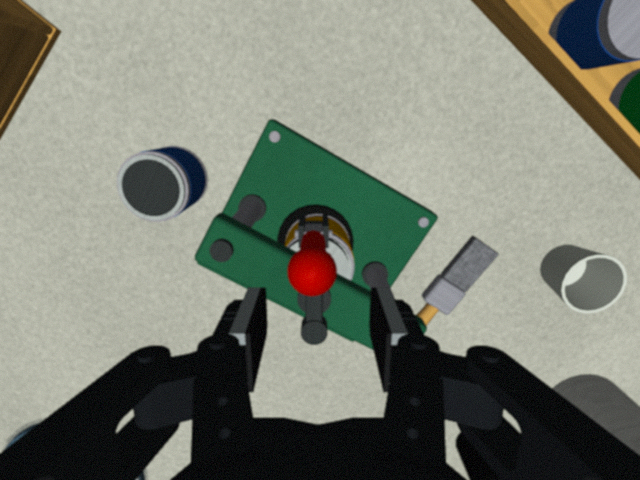

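Call:
{"fn": "drive_tool", "kwargs": {
  "steps": [
    [[0, 0, 0, -0.5, -3.7, 15, 0], [0, 0, 0, 0, 0, 20, 0], [0, 0, 0, 0, 0, 19, 0], [0, 0, 0, 0, 0, 0, 0], [0, 0, 0, 0, 0, 0, -0.3], [0, 0, 0, 0, 0, 0, -0.44], [0, 0, 0, 0, 0, 0, -0.44], [0, 0, 0, 0, 0, 0, -0.44]]
  ]
}}

```text
t: 15.15
position: [610.3, 8.6, 268.6]
orientation: [[0.764, 0.646, 0.001], [0.646, -0.764, -0.0], [0.001, 0.001, -1.0]]
ft_force: [0.4, -1.4, -2.8]
width: 24.4
grip_force: 20.7
```

Call:
{"fn": "drive_tool", "kwargs": {
  "steps": [
    [[0, 0, 0, -7, 0, 0.3, -0.44], [0, 0, 0, -7, 0, 1, -0.44], [0, 0, 0, -6.9, 0, 1.7, -0.44], [0, 0, 0, -6.6, 0, 2.4, -0.44], [0, 0, 0, -6.4, 0, 3, -0.44], [0, 0, 0, -6.1, 0, 3.6, -0.44], [0, 0, 0, -5.7, 0, 4.3, -0.44], [0, 0, 0, -5.2, 0, 4.7, -0.44]]
  ]
}}

```text
t: 15.95
position: [570.7, -25.0, 247.8]
orientation: [[0.764, 0.645, 0.001], [0.645, -0.764, -0.001], [-0.0, 0.001, -1.0]]
ft_force: [0.0, -1.3, 4.3]
width: 24.3
grip_force: 21.9
```

```bash
python3 -c "
from rep import *
s,c,im,d=look('w9');b=ball(im,d,c,s);r=b[:2]-A;print(np.hypot(*r),(-50.4-np.degrees(np.arctan2(r[1],r[0])))%360,s['grip_force'])"
```

```text
pos [570.7 -25.  247.8] t 15.95 F [ 0.03 -1.27  4.31]
[[ 0.764  0.645  0.001]
 [ 0.645 -0.764 -0.001]
 [-0.     0.001 -1.   ]]
ball [572.5 -23.1 265.5] in tool [  2.6  -0.3 -17.6]
17.22730093629228 268.16951105728555 21.889001727104187
```

Call:
{"fn": "drive_tool", "kwargs": {
  "steps": [
    [[0, 0, 0, -4.7, 0, 5.3, -0.44], [0, 0, 0, -4.3, 0, 5.6, -0.44], [0, 0, 0, -3.6, 0, 6, -0.44], [0, 0, 0, -3, 0, 6.5, -0.44], [0, 0, 0, -2.3, 0, 6.5, -0.44], [0, 0, 0, -1.8, 0, 7, -0.44], [0, 0, 0, -1, 0, 7, -0.44], [0, 0, 0, -0.4, 0, 6, -0.44]]
  ]
}}

```text
t: 16.8
position: [554.8, -37.9, 196.2]
orientation: [[0.764, 0.645, -0.0], [0.645, -0.764, -0.0], [-0.0, -0.0, -1.0]]
ft_force: [-0.3, -5.7, 2.2]
width: 24.3
grip_force: 23.0
```

```bash
python3 -c "
from rep import *
s,c,im,d=look('w10');b=ball(im,d,c,s);r=b[:2]-A;print(r@[.764,.645],s['grip_force'])"
```

```text
pos [554.8 -37.9 196.2] t 16.8 F [-0.27 -5.71  2.2 ]
[[ 0.764  0.645 -0.   ]
 [ 0.645 -0.764 -0.   ]
 [-0.    -0.    -1.   ]]
ball [569.3 -25.9 230.7] in tool [ 18.8   0.2 -34.5]
12.946412009479296 22.98002690076828
```

View pics/w10.png

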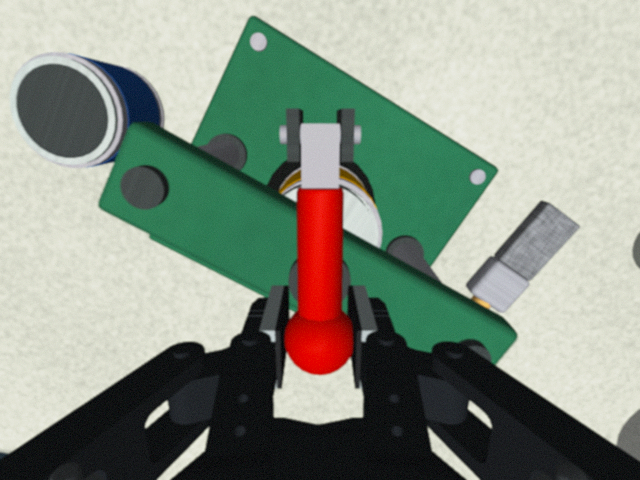

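Call:
{"fn": "drive_tool", "kwargs": {
  "steps": [
    [[0, 0, 0, 0, 0, 0, 0], [0, 0, 0, 0, 0, 0, 0], [0, 0, 0, 0, 0, -15, 0], [0, 0, 0, 0, 0, -25, -0.3], [0, 0, 0, 0, 0, -25, -0.7], [0, 0, 0, 0, 0, -25, -1], [0, 0, 0, 0, 0, 0, -1], [0, 0, 0, 0, 0, 0, -1]]
  ]
}}

```text
t: 17.65
position: [555.3, -37.4, 288.4]
orientation: [[0.763, 0.646, 0.002], [0.646, -0.763, -0.0], [0.001, 0.001, -1.0]]
ft_force: [-0.6, -1.0, -0.5]
width: -0.1
grip_force: 0.0
```

```bash
cat > lev.py <<'E'
from rep import *
def lev(n):
    s,c,im,d=look(n);m=red(im);p=pts("w",m,d,c);e=np.array([.766,.643]);p=p[np.abs((p[:,:2]-A)@[-e[1],e[0]])<20];r=(p[:,:2]-A)@e;o=(p[:,:2]-A)@[-e[1],e[0]]
    for a in range(-22,60,6):
        k=(r>a)&(r<a+6)
        if k.sum()>8:print(a+3,np.percentile(p[k,2],95).round(1),np.median(o[k]).round(1))
E
python3 -c "
from lev import *
lev('w11')"
```

```text
pos [555.3 -37.4 288.4] t 17.65 F [-0.65 -1.01 -0.5 ]
[[ 0.763  0.646  0.002]
 [ 0.646 -0.763 -0.   ]
 [ 0.001  0.001 -1.   ]]
-19 225.3 0.9
-13 229.3 0.4
-7 230.2 0.7
-1 229.5 0.7
5 225.9 0.1
11 224.1 0.7
17 223.6 0.7
23 223.2 0.2
29 222.7 0.2
35 222.5 0.8
41 221.9 0.3
47 221.3 0.8
```

Call:
{"fn": "drive_tool", "kwargs": {
  "steps": [
    [[0, 0, 0, -2, 0, 25, -1], [0, 0, 0, 0, 0, 23, -1], [0, 0, 0, 0, 0, 8, -1], [0, 0, 0, 0, 0, 2, -1], [0, 0, 0, 0, 0, 2, -1], [0, 0, 0, 0, 0, 1, -1]]
  ]
}}

```text
t: 18.3
position: [554.0, -39.0, 227.0]
orientation: [[0.764, 0.646, 0.001], [0.646, -0.764, -0.0], [0.001, 0.001, -1.0]]
ft_force: [0.1, 0.2, 0.8]
width: -0.0
grip_force: 0.0
```

Call:
{"fn": "drive_tool", "kwargs": {
  "steps": [
    [[0, 0, 0, 0, 0, 1, -1], [0, 0, 0, 0, 0, 1, -1], [0, 0, 0, 0, 0, 0, -1]]
  ]
}}

```text
t: 18.6
position: [553.7, -39.1, 224.6]
orientation: [[0.764, 0.646, 0.001], [0.646, -0.764, -0.0], [0.0, 0.001, -1.0]]
ft_force: [-0.4, -0.4, 1.0]
width: -0.2
grip_force: 0.6
```

Call:
{"fn": "drive_tool", "kwargs": {
  "steps": [
    [[0, 0, 0, 0, 0, 1, -1], [0, 0, 0, 0, 0, 1, -1], [0, 0, 0, 0, 0, 0, -1]]
  ]
}}

```text
t: 18.9
position: [553.9, -39.4, 223.4]
orientation: [[0.764, 0.645, 0.001], [0.645, -0.764, -0.001], [0.0, 0.002, -1.0]]
ft_force: [-2.3, -0.4, 5.5]
width: 0.1
grip_force: 3.1
```

Call:
{"fn": "drive_tool", "kwargs": {
  "steps": [
    [[0, 0, 0, 0, 0, 1, -1], [0, 0, 0, 0, 0, 0, -1]]
  ]
}}

```text
t: 19.1
position: [554.1, -39.7, 223.0]
orientation: [[0.764, 0.645, 0.002], [0.645, -0.764, -0.002], [0.0, 0.003, -1.0]]
ft_force: [-2.7, -3.1, 8.9]
width: -0.1
grip_force: 4.5
```

Call:
{"fn": "drive_tool", "kwargs": {
  "steps": [
    [[0, 0, 0, 0, 0, -10, -1], [0, 0, 0, 0, 0, -25, -1], [0, 0, 0, 0, 0, -30, -1], [0, 0, 0, 0, 0, 0, -1]]
  ]
}}

```text
t: 19.5
position: [555.7, -39.3, 291.1]
orientation: [[0.764, 0.646, 0.008], [0.646, -0.764, -0.002], [0.005, 0.006, -1.0]]
ft_force: [1.2, -0.8, 0.8]
width: 0.5
grip_force: 0.0
```

```bash
python3 -c "
from lev import *
lev('w12')
# baseline: original folded profile w1
z=np.load('w1.npz')"
```

```text
pos [555.7 -39.3 291.1] t 19.5 F [ 1.22 -0.75  0.77]
[[ 0.764  0.646  0.008]
 [ 0.646 -0.764 -0.002]
 [ 0.005  0.006 -1.   ]]
-19 220.4 0.1
-13 223.7 0.4
-7 224.5 0.4
-1 223.6 0.4
5 220.2 0.4
11 219.6 0.4
17 220.0 0.4
23 219.8 0.4
29 219.8 0.4
35 219.8 0.4
41 219.9 0.4
47 220.0 0.4
```

View pics/w12.png

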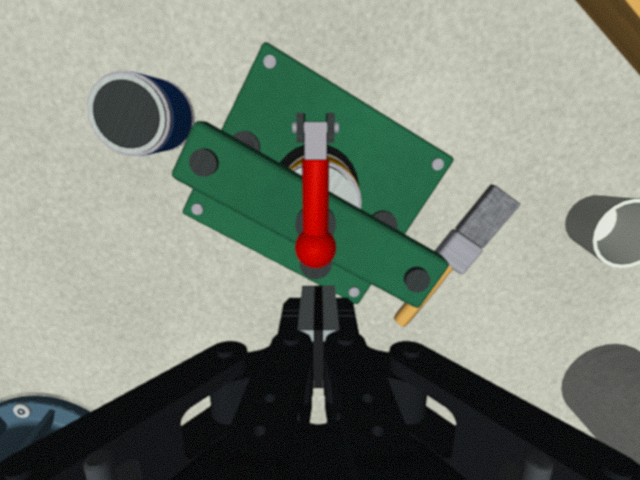

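Handle is level (sleeve top flat at about 219.8 mm along its whole length), with the ball at pixel (316,250) and the hand clear above. The tin is clamped at about 4.8 N over the free push. Handing in.

Call:
{"fn": "drive_tool", "kwargs": {
  "steps": [
    [[0, 0, 0, 0, 0, -20, -1], [0, 0, 0, 0, 0, 0, -1], [0, 0, 0, 0, 0, 0, -1]]
  ]
}}

```text
t: 19.85
position: [553.3, -38.8, 305.4]
orientation: [[0.764, 0.646, -0.0], [0.646, -0.764, 0.0], [-0.0, -0.0, -1.0]]
ft_force: [0.1, -0.4, -0.0]
width: 0.1
grip_force: 0.0
```

```bash
python3 -c "
from h import *
print(ctrl.hand_in())"
```

```text
the job is handed in; nothing more can be done
None
```

The job is handed in at about 20 s: I swung the handle up to its stop, wound the crank about 270° until the push was about 4.8 N over free (roughly 95 N on the tin), folded the handle level again and let go; no verdict came back.

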